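# Set the vial feed wheel back one notch

## Robot

A 6-joint arm with a two-finger parallel gripper is mounted at the origin on the work surface. World frame = base frame: x ahead of the robot, y to its left, z up, the work surface at z = 0. Lengths are in m, angles in rad, forces in N, time in s.
With the tool pointing down it reaches from about 0.4 to 0.825 m from the base axis. Payload 7 kg.
Tool frame: the origin (TCP) lies at the very end of the fingers, on their centre line; the grasp point (between the pads) lies 19 mm behind it; z points along the fingers, y is the direction in which the jaws open and shut (so a half turn about z gives the same grasp; the last joint's range is limited). The gripper opens to 88 mm and grips with 3 to 60 N. Pads are 19 mm wide; open, the fingers measure 130 mm over their backs; the gripper's body (78 mm by 193 mm) begins 47 mm behind the grasp point.
Start: joints at [1.459, 0.359, 0.012, 0, -1.224, -0.288], TCP at [0.263, 0.622, 0.227] pointing down, gripper open.
Joint ranges: [-3.07, 3.07], [-1.43, 2.12], [-1.02, 1.25], [-3.03, 1.67], [-3.05, -0], [-3.03, 3.03]. Speed limits (rad/s): [2.39, 2.39, 3.01, 3.14, 3.14, 3.14].

## Interface

Orientations are given as [roll, pitch, yaw] about the fixed x, y, z axes, in that order (R = Rz(yaw) Ry(pitch) Rx(roll)).
In Python, from station import arm gives the robot as it stands.
- The arm moves only by the shell command python3 -m inch 'ROWS' [FORCE]. ROWS is text: rows parted by semicolons, each of 7 numbers parted by spaces: the closure, from 0 (fully open) to 1 (shut), then the shift along the tool's x, y, z each as a share of 300 mm, from -1 to 1, then the turn, a rotation vector about the tool's x, y, z each as a share of 60 degrees, from -1 to 1. In form: grip tx ty tz rx ry rz; .... A call has 1 to 12 rows; each row is the pose to reach, as a shift and turn from the pose commanded when the call began, along the tool's axes at that moment; what a row does not reach only later rows make up. A row lasts 1/10 s, in which the tool goes at most 50 mm and 8.59 degrees, less where a joint would pass 70% of its speed; a pose out of reach is approached as far as the arm can. A call with a number of a shift or a turn outside -1 to 1 is refused whole. A call with a gripper value outside its range is refused whole. The fingers move at their own pace and stop on an object; FORCE is the grip in N (left out, the last holds). Time passes only in rows, so rows that repeat a pose let the fingers close. It gives the time, the measured TCP pose, the force and the opening at its end, in the units of the state.
- arm.get_state(): the state, without advancing time (a new reading comes with each control period).
- arm.grab_frame(name): name is "side" or "top"; returns a dict with "img" (420x560x3 uint8, red, green, blue), "range_z" (420x560 float32, m along the optical axis (not along the pixel's ray), 0 where there is no reading), "fx", "fy", "cx", "cy" (pixels), "dist" ([k1, k2, p1, p2, k3] as OpenCV has them; the pictures are not rectified), "extrinsics" (4x4, takes a point from world to camera coordinates). Camera axes: x right, y up, looking along -z (the intrinsics and any distortion apply to the point x, -y, -z); pixel columns grow to the right and rows downward; lengths in m; the calibration is good to about 2 mm. A picture is of the moment at which its call begins.
- arm.job_done(): hands the job in, once; it reports no verdict.
The state is a dict: "t": time; "q": joint angles; "qd": joint speeds; "joint_efforts": joint torques, N m; "eef_pos": TCP position; "ee_rot": TCP orientation; "force": force on the tool from outside, world axes, zero at the start; "moment": the same for the moment, N m; "width": finger opening in m.
Only numpy, scipy, OpenCV 4.12 (cv2) and the standard library are available. Lean on these libraries where they do the work, as an engineer would, in place of code of your own. Each camera call takes 0.05 s, during which the arm holds its last target.

## Task

The vial feed wheel has been advanced one pocket too far. Lift its orange pawl out of the notch by pushing the upright thumb tab outward, away from the wheel, with a fingertip; push the wheel backward (clockwise seen from above) by exactly one notch with the pawl up; then press the pawl's arm back down until it is fully seated in the new notch. Touch only, pick nothing up: the two vials must ride along standing in their pockets, and the other things on the counter stay where they are.

Things in the scene. Friction and masses are not known exactly. Their poses are not given: they have to be found in the camera images.
- feeder: Fixed stand of the vial feed wheel: white base plate 250 x 250 x 16 mm. Origin on the counter on the wheel's upright axis; z up; +y points from the axis to the pawl. All x, y, z in mm in these texts are in this frame. Two aluminium cheeks hold the pawl: at x = +-18, 6 thick, y 134 to 160, top at z = 78.
- wheel_axis (a point): Point on the wheel's upright axis at its white deck's top face (z = 45; deck radius 108). Hub: radius 24, top z = 67. Eight blue upright radial vanes, 4 thick, radius 22 to 82, top z = 73, part the deck into eight 45 degree pockets. Raised rim: radius 87 to 108, top z = 59, with eight notches 18 wide, one at the middle of each pocket.
- vane_top (a point): Top edge of one blue vane at radius 70 (z = 73), moving with the wheel. At wheel joint 0 it is at 202.5 degrees (counter-clockwise from the stand's +x, from above), the vanes at 22.5, 67.5 ... and the pockets and notches centred at 0, 45 ... 315; the pawl is at 90, the vials at 0 and 315. The other pockets are empty: a fingertip can enter one and push its vane.
- wheel (a joint): Wheel angle about the upright axis, rad: about 0 at the start (-0.03 to 0.01, pawl in a notch), growing counter-clockwise from above (forward), falling when pushed backward (clockwise); one notch back is -0.785. It turns with light friction (about 1.5 N at a vane) and stays where left. With the pawl seated it goes back at most about 0.06.
- pawl (a joint): Angle of the orange pawl, rad: 0 fully seated, growing as its nose lifts, stop at 0.9; clear of the rim above 0.30. Hinge axis level along the stand's x at y = 147, z = 68; friction keeps it where left (about 1 N at the tab moves it). Pressed down, it seats if the wheel is 0 to 0.06 short of the notch (5 to 10 N draws it in) or at most 0.03 past it.
- tab_top (a point): Middle of the top edge of the pawl's upright orange thumb tab: 26 wide along x, 5 thick, reaching 60 mm above the hinge axis (z = 128 when seated). Pushed outward (stand's +y, away from the wheel) it leans out and the nose rises. Moves with the pawl.
- nose_top (a point): Top face of the pawl's arm above its nose, 47 mm from the hinge towards the wheel (y = 100, z = 72 when seated). The arm is a level orange bar 20 wide, 8 thick, from the hinge to y = 93; pressing down on it closes the pawl. At 0.9 rad this point is 39 mm above and 26 mm wheelward of the hinge axis. Moves with the pawl.
- vial_blue: Loose amber glass vial with a blue cap, 22 mm in diameter, 45 mm tall, standing in a pocket of the wheel about 66 mm from the axis. Origin at the centre of its underside, z up. It rides with the wheel.
- vial_red: The same with a red cap, in the neighbouring pocket.
- carton_green: Loose medicine carton, white with a green band, 110 x 65 x 35 mm, lying on the counter; origin under its centre. Not to be disturbed.
- carton_blue: Loose medicine carton, white with a blue band, 60 x 50 mm, 100 tall; origin under its centre. Not to be disturbed.
- bottle: Loose amber bottle with a white cap, 56 mm in diameter, 110 tall; origin under its centre. Not to be disturbed.
- beaker: Loose clear plastic beaker, 66 mm across the rim, 75 tall; origin under its centre. Not to be disturbed.
- bulb: Loose blue plastic squeeze bulb with a thin spout, 44 mm across, 85 tall; origin under its centre. Not to be disturbed.

How it is judged:
On the way, in this order (a step that is already met when the one before it is completed fails the run):
1. the pawl is lifted clear of the notch before the wheel is turned (value of joint pawl above 0.3 rad and value of joint wheel between -0.15 and 0.15 rad), for 0.2 s.
2. the wheel is pushed back about one notch with the pawl still lifted (value of joint pawl above 0.25 rad and value of joint wheel between -0.9 and -0.68 rad), for 0.2 s.
At the end, for the whole second after the job is handed in: The pawl is seated (pawl joint below 0.08 rad) with the wheel one notch back (wheel joint -0.785 within 0.08 rad); both vials stand upright (within 0.2 rad) on the wheel's deck, inside the rim; the other things are within 30 mm of where they stood (value of joint pawl below 0.08 rad and value of joint wheel between -0.865 and -0.705 rad and angle between each of vial_blue, vial_red's own z axis and vertical below 0.2 rad and horizontal distance between each of vial_blue, vial_red and wheel_axis below 0.085 m and height (world z) of vial_blue between 0.038 and 0.052 m and height (world z) of vial_red between 0.038 and 0.052 m and distance of each of carton_green, carton_blue, bottle, beaker, bulb from where it was at the start of the episode below 0.03 m); the robot touches nothing.
It fails at once if the wheel is pushed back far beyond one notch (value of joint wheel below -1.15 rad).
It fails at once if the wheel is turned forward (value of joint wheel above 0.3 rad).
It fails at once if a vial is lifted or tipped over (height (world z) of any of vial_blue, vial_red above 0.06 m or angle between any of vial_blue, vial_red's own z axis and vertical above 0.6 rad).
It fails at once if something else on the counter is knocked, lifted or carried (distance of any of carton_green, carton_blue, bottle, beaker, bulb from where it was at the start of the episode above 0.03 m or height (world z) of any of carton_green, carton_blue, bottle, beaker, bulb above 0.02 m).
It also fails if it takes over 50 s, if anything falls off the work surface, if the arm or the gripper's body presses on something with over 40 N, if the wrist force passes 120 N, or if a joint passes its speed limit or range.

## Working session

There is one attempt and no reset: what is moved stays moved. The work goes in short steps, Python scripts to look and compute and a shell command to move; the robot and the scene stay as the last step left them, time stands still between calls to the robot, and variables do not carry over. Pictures are saved under pics/ and viewed, and the job is handed in when it is done.

```bash
ls; mkdir -p pics
cat > h.py <<'E'
import numpy as np, cv2
from station import arm
def save(name,fn):
    f=arm.grab_frame(name); cv2.imwrite('pics/'+fn,f['img'][:,:,::-1]); np.savez('pics/'+fn[:-4]+'.npz',**{k:np.array(v) for k,v in f.items()}); return f
def cloud(f):
    z=np.array(f['range_z']); H,W=z.shape
    K=np.array([[f['fx'],0,f['cx']],[0,f['fy'],f['cy']],[0,0,1]],float)
    u,v=np.meshgrid(np.arange(W),np.arange(H))
    p=cv2.undistortPoints(np.stack([u,v],-1).reshape(-1,1,2).astype(np.float64),K,np.array(f['dist'],float)).reshape(H,W,2)
    P=np.stack([p[...,0]*z,-p[...,1]*z,-z,np.ones_like(z)],-1)
    E=np.linalg.inv(np.array(f['extrinsics']))
    X=(P@E.T)[...,:3]; X[z<=0]=np.nan
    return X
def proj(f,pts):
    pts=np.atleast_2d(pts); E=np.array(f['extrinsics'])
    c=np.c_[pts,np.ones(len(pts))]@E.T; c=c[:,:3]*[1,-1,-1]
    K=np.array([[f['fx'],0,f['cx']],[0,f['fy'],f['cy']],[0,0,1]],float)
    return cv2.projectPoints(c,np.zeros(3),np.zeros(3),K,np.array(f['dist'],float))[0].reshape(-1,2)
E
python3 - <<'E'
from h import *
print(arm.get_state())
for n in('side','top'):
    f=save(n,n+'0.png'); print(n,f['fx'],f['cx'],f['cy'],f['dist'],f['extrinsics'])
E
```

```text
pics
{'t': 0.0, 'q': array([ 1.45908600e+00,  3.59419379e-01,  1.10731458e-02, -3.58919906e-04,
       -1.22409146e+00, -2.88080323e-01]), 'qd': array([ 0.00025597,  0.00149726, -0.00100249, -0.00023416, -0.00038974,
        0.00037403]), 'joint_efforts': array([-2.26786622e-03, -5.82717025e+01,  2.93043870e+01,  6.99736655e+00,
        6.81309117e-03, -1.51407144e-04]), 'eef_pos': array([0.26257198, 0.62131442, 0.22560631]), 'ee_rot': array([ 3.13992306e+00, -1.42876818e-04, -3.99912766e-01]), 'force': array([ 0.32493053,  0.1505332 , -0.22804648]), 'moment': array([-0.04072251, -0.02676434, -0.0184342 ]), 'width': 0.08750465258766774}
side 391.02563266138435 278.98724482911695 215.42249343690088 [-0.03888708  0.          0.          0.          0.        ] [[ 0.99668397 -0.08123251  0.00472684 -0.48773279]
 [ 0.0579744   0.7496796   0.65925675 -0.09476283]
 [-0.0570967  -0.6567966   0.75190305 -1.23053312]
 [ 0.          0.          0.          1.        ]]
top 416.5152000438387 278.24569679584886 208.62709122517936 [-0.07772126  0.          0.          0.          0.        ] [[ 0.00493315 -0.9999534   0.00829876 -0.00179072]
 [ 0.99527149  0.00571477  0.09696394 -0.50149808]
 [-0.09700685  0.00778118  0.9952533  -1.10458075]
 [ 0.          0.          0.          1.        ]]
```

View pics/side0.png

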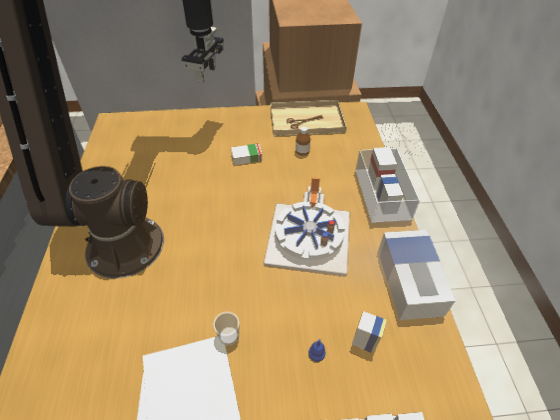

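View pics/top0.png

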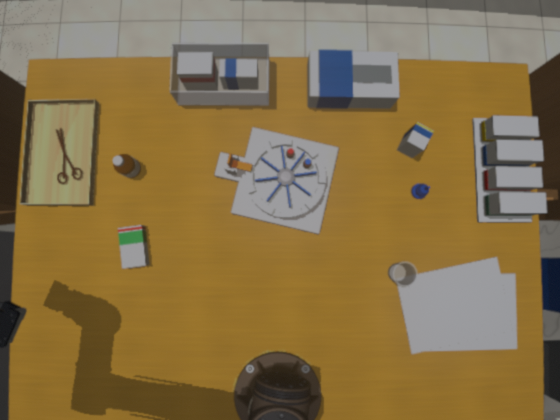

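The side view shows the wheel at about (310,230) with the pawl tab at (315,185). In the top view the wheel hub is at (286,178) and the pawl at (238,164). Next I'll fit the pose.

```bash
cat > fit.py <<'E'
from h import *
from scipy.optimize import least_squares
fs={n:dict(np.load(f'pics/{n}0.npz')) for n in('side','top')}
for n in fs:
    f={k:(float(v) if v.ndim==0 else v) for k,v in fs[n].items()}
    X=cloud(f); img=f['img'].astype(int)
    r,g,b=img[...,0],img[...,1],img[...,2]
    reg=(X[...,0]>0.4)&(X[...,0]<0.75)&(abs(X[...,1])<0.25)
    org=reg&(r>150)&(g<0.62*r)&(b<80)&(X[...,2]>0.06)
    print(n,'orange',org.sum(),np.nanmedian(X[org],0))
    # rim: z ~59
    rim=reg&(abs(X[...,2]-0.059)<0.004)&(np.minimum(np.minimum(r,g),b)>120)
    P=X[rim]; c=np.median(P,0)[:2]
    for _ in range(5):
        d=np.linalg.norm(P[:,:2]-c,axis=1); k=(d>.08)&(d<.115)
        s=least_squares(lambda c:np.maximum(0,np.linalg.norm(P[k,:2]-c,axis=1)-.108)+np.maximum(0,.087-np.linalg.norm(P[k,:2]-c,axis=1)),c,loss='soft_l1',f_scale=.002); c=s.x
    hub=reg&(abs(X[...,2]-0.067)<0.004)&(np.hypot(X[...,0]-c[0],X[...,1]-c[1])<.03)&(b<g+30)
    print('rim c',c,k.sum(),'hub',np.median(X[hub],0),hub.sum())
    pl=reg&(abs(X[...,2]-0.016)<0.005)
    Q=X[pl][:,:2].astype(np.float32)
    m=pl.astype(np.uint8); print('minrect',cv2.minAreaRect(Q),pl.sum())
    # colours
    P=X[reg&(r>150)&(g<70)&(b<70)]; print('red',np.median(P,0),len(P))
    bl=reg&(b>r+40)&(X[...,2]>.06); P=X[bl]; a=np.degrees(np.arctan2(P[:,1]-c[1],P[:,0]-c[0])); R=np.hypot(P[:,1]-c[1],P[:,0]-c[0])
    k=(R>.03)&(R<.082)&(abs(P[:,2]-.073)<.005); z=np.exp(1j*np.radians(8*a[k])).mean(); print('vane ang mod45',np.degrees(np.angle(z))/8,abs(z),k.sum())
    v=img[150:210,205:345] if n=='top' else img[160:285,245:365]
    cv2.imwrite(f'pics/{n}0c.png',cv2.resize(v[:,:,::-1].astype(np.uint8),None,fx=5,fy=5,interpolation=cv2.INTER_CUBIC)[:600,:800])
E
python3 fit.py
```

```text
side orange 31 [0.61850386 0.07576749 0.07322686]
rim c [ 0.58071912 -0.01736146] 804 hub [ 0.57988525 -0.01798107  0.06651576] 124
minrect ((0.5889379978179932, 0.015731483697891235), (0.3215571641921997, 0.24976825714111328), 76.74105072021484) 1932
red [nan nan nan] 0
vane ang mod45 7.85165057552711 0.9743205310126349 120
top orange 13 [ 0.64749452 -0.02844099  0.08964169]
rim c [ 0.58469829 -0.01786505] 1224 hub [ 0.58372309 -0.01614549  0.0660333 ] 174
minrect ((0.5924960374832153, 0.01625947654247284), (0.320282518863678, 0.2505940794944763), 76.81828308105469) 3187
red [ 0.64498199 -0.02844099  0.0897681 ] 9
vane ang mod45 7.936414249753456 0.9791745590098501 165
  return _methods._mean(a, axis=axis, dtype=dtype,
  ret = um.true_divide(
```

```bash
cat >> h.py <<'E'
C=np.array([.5827,-.0175]); PSI=np.radians(-13.2)
def st2w(p):
    p=np.atleast_2d(np.asarray(p,float))/1000; c,s=np.cos(PSI),np.sin(PSI)
    return np.c_[C[0]+c*p[:,0]-s*p[:,1],C[1]+s*p[:,0]+c*p[:,1],p[:,2]]
def w2st(p):
    p=np.atleast_2d(p); d=p[:,:2]-C; c,s=np.cos(PSI),np.sin(PSI)
    return np.c_[c*d[:,0]+s*d[:,1],-s*d[:,0]+c*d[:,1],p[:,2]]*1000
def pawlpts(th):
    # tab top corners, nose top
    c,s=np.cos(th),np.sin(th)
    tab=[[x,147+60*s,68+60*c] for x in(-13,13)]
    nose=[[x,147-47*c+4*s,68+47*s+4*c] for x in(-10,10)]
    return np.array(tab+nose)
def load(fn):
    return {k:(float(v) if v.ndim==0 else v) for k,v in np.load(fn).items()}
def overlay(f,wh,pw,out,crop,sc=5):
    im=cv2.resize(f['img'][:,:,::-1],None,fx=sc,fy=sc,interpolation=cv2.INTER_CUBIC)
    def dr(P,col):
        for q in proj(f,st2w(P)): cv2.circle(im,tuple(int(t) for t in (q+.5)*sc),3,col,-1)
    t=np.radians(np.arange(0,360,10)); dr(np.c_[108*np.cos(t),108*np.sin(t),59+0*t],(0,255,0))
    a=np.radians(22.5+45*np.arange(8))+wh
    dr(np.c_[70*np.cos(a),70*np.sin(a),73+0*a],(0,255,255)); dr([[0,0,67]],(0,0,255))
    dr([[125,125,16],[-125,125,16],[-125,-125,16],[125,-125,16]],(255,0,255))
    dr(pawlpts(pw),(255,255,0))
    y0,y1,x0,x1=crop; im=im[y0*sc:y1*sc,x0*sc:x1*sc]; cv2.imwrite(out,im)
TOPC=(115,235,200,350); SIDC=(165,280,250,365)
E
python3 - <<'E'
from h import *
overlay(load('pics/top0.npz'),-.024,0,'pics/o_top.png',TOPC)
overlay(load('pics/side0.npz'),-.024,0,'pics/o_side.png',SIDC)
E
```

```text
(no output)
```

View pics/o_top.png

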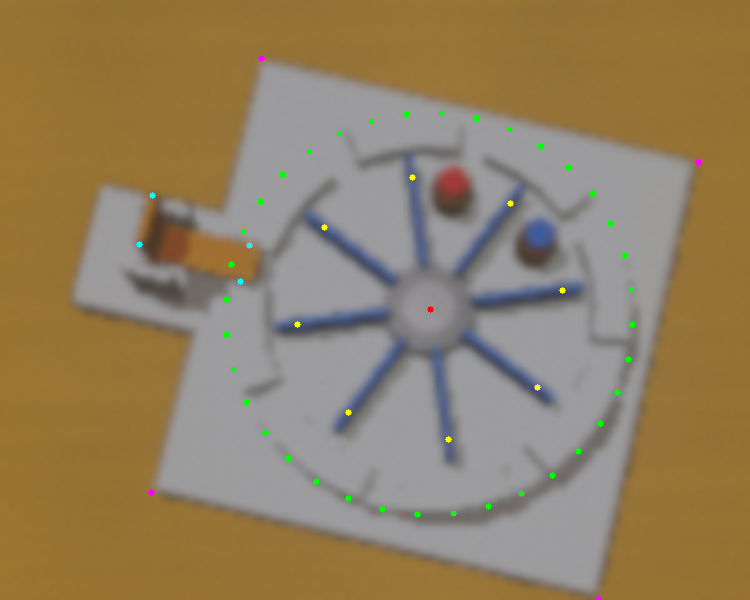

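View pics/o_side.png

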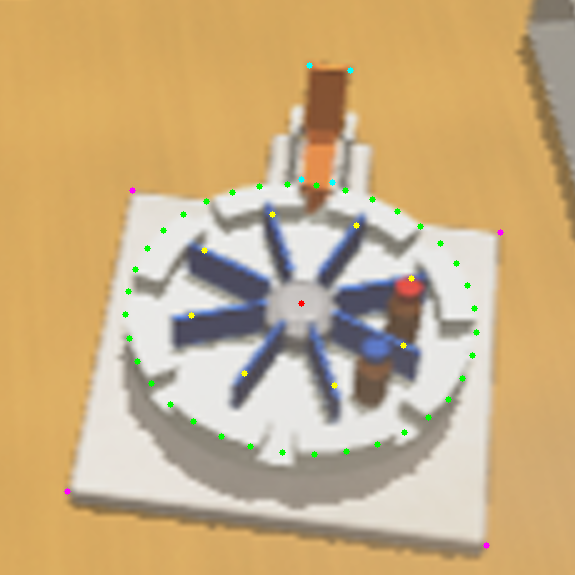

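The model overlay matches both views: vanes and plate agree within about 2 mm, and the wheel is at about -0.024. Moving over now.

```bash
python3 -m inch '1 .873 .584 0 0 0 .667; 1 .873 .584 0 0 0 .667; 1 .873 .584 0 0 0 .667; 1 .873 .584 0 0 0 .667; 1 .873 .584 0 0 0 .667; 1 .873 .584 0 0 0 .667; 1 .873 .584 0 0 0 .667; 1 .873 .584 0 0 0 .667; 1 .873 .584 0 0 0 .667; 1 .873 .584 0 0 0 .667; 1 .873 .584 0 0 0 .667' 20
cat >> h.py <<'E'
def rel(target_st, yaw=None):
    "rows numbers to reach target in stand mm, from measured pose"
    from scipy.spatial.transform import Rotation as Ro
    s=arm.get_state(); R=Ro.from_euler('xyz',s['ee_rot']); p=np.array(s['eef_pos'])
    d=R.inv().apply(st2w(target_st)[0]-p)/.3
    yaw=PSI-np.pi/2 if yaw is None else yaw
    rv=(R.inv()*Ro.from_euler('xyz',[np.pi,0,yaw])).as_rotvec()/np.radians(60)
    print('st now',w2st(p).round(1),'t',round(s['t'],2),'w',round(s['width'],4),'F',np.round(s['force'],1),'ee',np.round(s['ee_rot'],3)); print('shift',d.round(3),'rot',rv.round(3))
E
python3 -c "
from h import *
rel([0,112,210])"
```

```text
t: 1.2
eef_pos: [0.4352, 0.3594, 0.2263]
ee_rot: [3.141, -0.0, -1.097]
force: [-0.1, 0.1, 0.7]
width: 0.0049
st now [[-229.7  333.3  226.3]] t 1.2 w 0.0049 F [-0.1  0.1  0.7] ee [ 3.141 -0.    -1.097]
shift [ 1.058 -0.106  0.055] rot [ 0.    -0.     0.673]
```

```bash
python3 -m inch '1 .99 -.1 .05 0 0 .673; 1 .99 -.1 .05 0 0 .673; 1 .99 -.1 .05 0 0 .673; 1 .99 -.1 .05 0 0 .673; 1 .99 -.1 .05 0 0 .673; 1 .99 -.1 .05 0 0 .673; 1 .99 -.1 .05 0 0 .673; 1 .99 -.1 .05 0 0 .673; 1 .99 -.1 .05 0 0 .673; 1 .99 -.1 .05 0 0 .673; 1 .99 -.1 .05 0 0 .673'
python3 -c "
from h import *
rel([0,112,112])
f=save('side','side1.png'); overlay(f,-.024,0,'pics/s1.png',(120,280,240,380),4)
f=save('top','top1.png'); overlay(f,-.024,0,'pics/t1.png',TOPC)"
```

```text
t: 2.3
eef_pos: [0.5973, 0.109, 0.2119]
ee_rot: [-3.141, 0.0, -1.801]
force: [0.3, 0.5, 0.4]
width: 0.0007
st now [[-14.7 126.5 211.9]] t 2.3 w 0.0007 F [0.3 0.5 0.4] ee [-3.141  0.    -1.801]
shift [ 0.048 -0.049  0.333] rot [-0.  0.  0.]
```

View pics/s1.png

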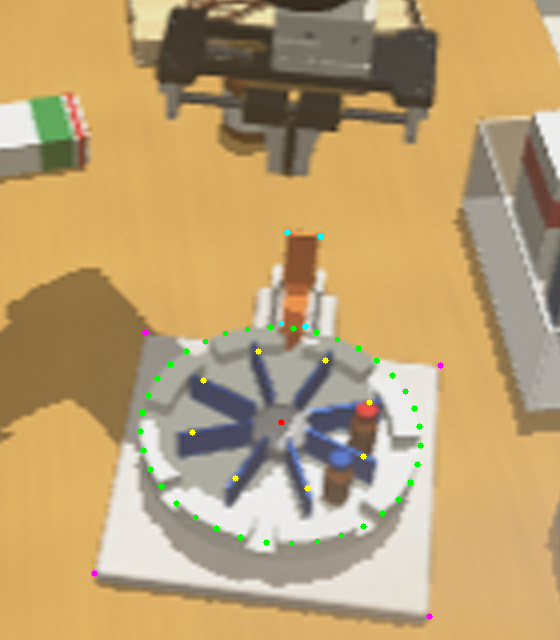

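View pics/t1.png

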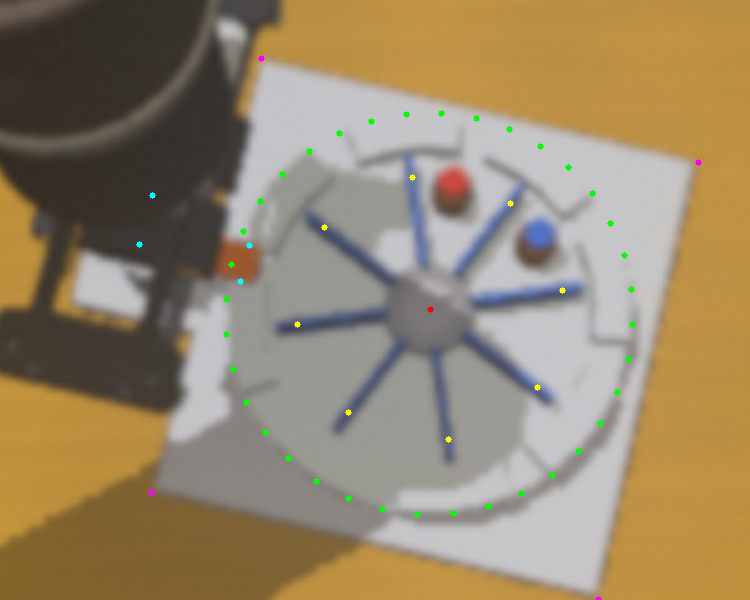

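The side view shows the closed fingers above and behind the tab, with the tip at about (288,172) in the crop. The pawl is still seated. I'll shift wheelward first, then descend in front of the tab.

```bash
python3 -m inch '1 .05 -.049 0 0 0 0; 1 .05 -.049 0 0 0 0; 1 .05 -.049 .1 0 0 0; 1 .05 -.049 .25 0 0 0; 1 .05 -.049 .333 0 0 0; 1 .05 -.049 .333 0 0 0; 1 .05 -.049 .333 0 0 0'
python3 -c "
from h import *
rel([0,140,112])
f=save('side','side2.png'); overlay(f,-.024,0,'pics/s2.png',(120,280,240,380),4)"
```

```text
t: 3.1
eef_pos: [0.6089, 0.09, 0.1123]
ee_rot: [-3.141, -0.001, -1.802]
force: [0.2, 1.1, 1.4]
width: 0.0006
st now [[  0.9 110.6 112.3]] t 3.1 w 0.0006 F [0.2 1.1 1.4] ee [-3.141e+00 -1.000e-03 -1.802e+00]
shift [-0.098  0.003  0.001] rot [-0.    -0.    -0.001]
```

View pics/s2.png

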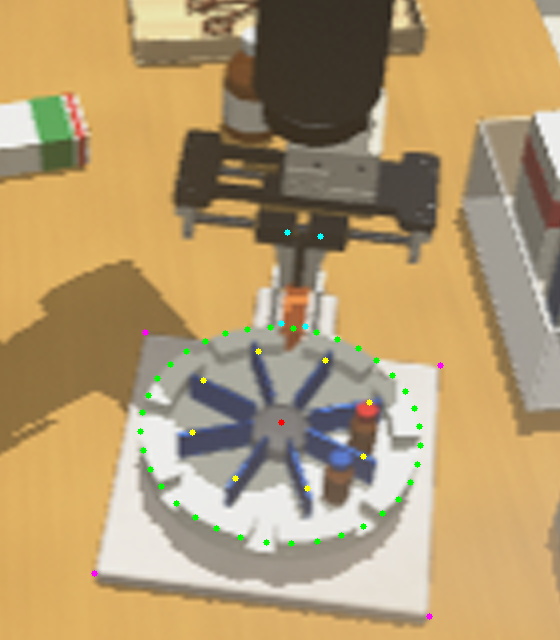

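The tip is in front of the tab, above the arm. Next is a slow push outward, 6 mm lower.

```bash
python3 -m inch '1 -.03 .003 .02 0 0 0; 1 -.05 .003 .02 0 0 0; 1 -.07 .003 .02 0 0 0; 1 -.085 .003 .02 0 0 0; 1 -.1 .003 .02 0 0 0; 1 -.115 .003 .02 0 0 0; 1 -.13 .003 .02 0 0 0; 1 -.145 .003 .02 0 0 0; 1 -.16 .003 .02 0 0 0; 1 -.175 .003 .02 0 0 0; 1 -.175 .003 .02 0 0 0; 1 -.175 .003 .02 0 0 0'
python3 -c "
from h import *
rel([0,140,112])
f=save('side','side3.png'); overlay(f,-.024,0.65,'pics/s3.png',(120,280,240,380),4)"
```

```text
t: 4.35
eef_pos: [0.6199, 0.1413, 0.1057]
ee_rot: [-3.141, 0.0, -1.803]
force: [0.1, 0.4, 0.3]
width: 0.0003
st now [[ -0.  163.1 105.7]] t 4.35 w 0.0003 F [0.1 0.4 0.3] ee [-3.141  0.    -1.803]
shift [ 0.077 -0.    -0.021] rot [-0.     0.    -0.002]
```

View pics/s3.png

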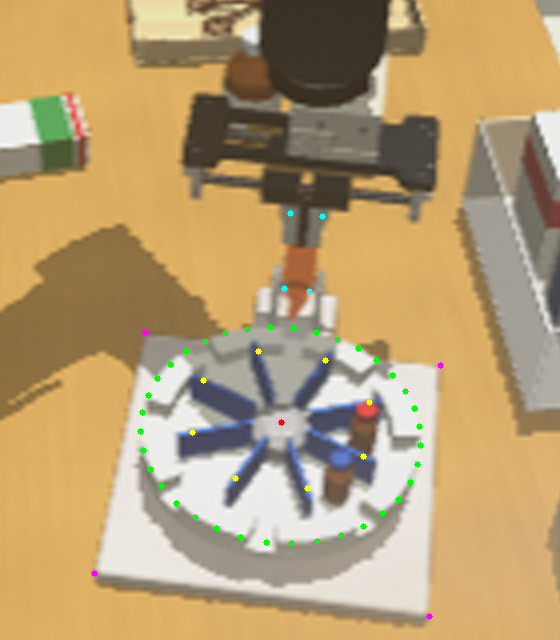

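The pawl nose is lifted and the measured forces are near zero. I'll back off, rise and move over the empty pocket behind the 202.5° vane.

```bash
python3 -m inch '1 .015 0 0 0 0 0; 1 .015 0 -.16 0 0 0; 1 .015 0 -.25 0 0 0; 1 .015 0 -.25 0 0 0; 1 .015 0 -.25 0 0 0'
python3 -c "
from h import *
rel([-47.4,-35.4,150],PSI-np.pi/2+np.radians(21.1))
f=save('side','side4.png'); overlay(f,-.024,0.65,'pics/s4.png',(120,280,240,380),4)"
```

```text
t: 4.9
eef_pos: [0.6188, 0.1364, 0.1815]
ee_rot: [-3.14, 0.001, -1.803]
force: [-0.7, -0.6, -1.1]
width: 0.0003
st now [[  0.  158.1 181.5]] t 4.9 w 0.0003 F [-0.7 -0.6 -1.1] ee [-3.140e+00  1.000e-03 -1.803e+00]
shift [0.646 0.157 0.104] rot [-0.001  0.001 -0.354]
```

View pics/s4.png

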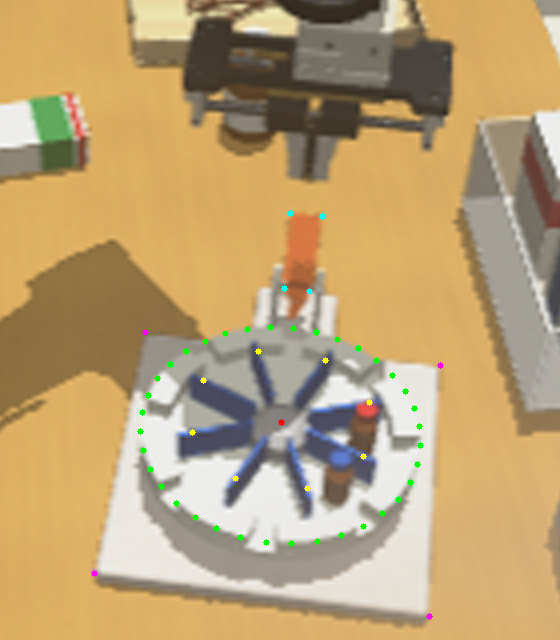

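The tab top at (302,215) matches the 0.65 rad model and the pawl stays put.

```bash
python3 -m inch '1 .646 .157 0 0 0 -.354; 1 .646 .157 0 0 0 -.354; 1 .646 .157 0 0 0 -.354; 1 .646 .157 .1 0 0 -.354; 1 .646 .157 .15 0 0 -.354; 1 .646 .157 .19 0 0 -.354; 1 .646 .157 .19 0 0 -.354'
python3 -c "
from h import *
rel([-47.4,-35.4,56],PSI-np.pi/2+np.radians(21.1))
f=save('side','side5.png'); overlay(f,-.024,0.65,'pics/s5.png',(120,280,240,380),4)
f=save('top','top5.png'); overlay(f,-.024,0.65,'pics/t5.png',TOPC)"
```

```text
t: 5.65
eef_pos: [0.5271, -0.0414, 0.1216]
ee_rot: [3.138, -0.0, -1.433]
force: [-0.7, -0.1, -0.1]
width: 0.0006
st now [[-48.6 -36.  121.6]] t 5.65 w 0.0006 F [-0.7 -0.1 -0.1] ee [ 3.138 -0.    -1.433]
shift [-0.    -0.005  0.219] rot [ 0.004 -0.    -0.   ]
```

View pics/s5.png

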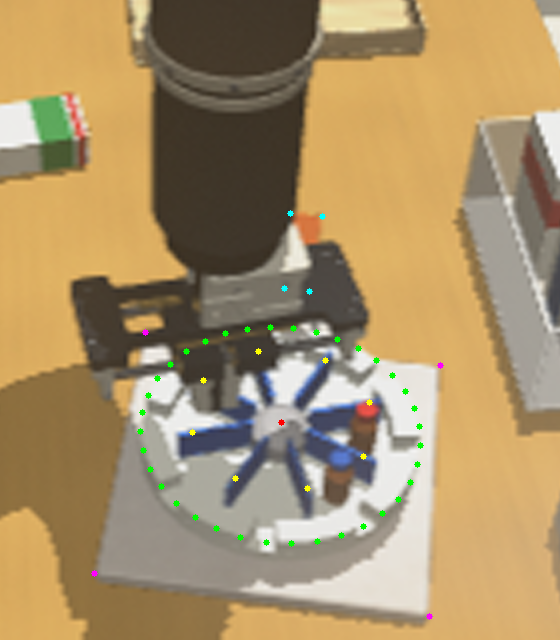

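View pics/t5.png

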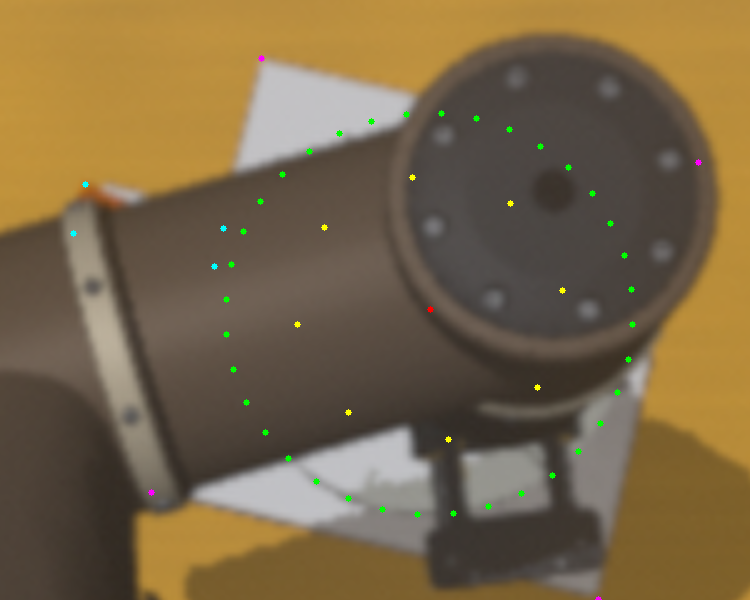

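```bash
python3 -c "
from h import *
f=load('pics/top5.npz'); X=cloud(f)
for (u,v) in [(310,155),(260,160),(225,165),(215,200),(235,155)]: print(u,v,w2st(X[v,u]).round(0))
f=load('pics/side5.npz'); X=cloud(f)
s=w2st(X.reshape(-1,3)); s=s[(abs(s[:,0])<30)&(s[:,1]>85)&(s[:,1]<210)&(s[:,2]>130)]; print(len(s),s.min(0) if len(s) else '')
print((proj(f,st2w([[-48.6,-36,121.6]]))-[240,120])*4)
"
```

```text
310 155 [[-50. -35. 563.]]
260 160 [[-70.  35. 543.]]
225 165 [[-88.  84. 540.]]
215 200 [[-144.   82.  557.]]
235 155 [[-68.  75. 529.]]
0 
[[212.95646615 402.384364  ]]
```

The forearm is above 500 mm, well clear, and the tip's projected position agrees with the image. Descending into the pocket.

```bash
python3 -m inch '1 0 -.004 .08 0 0 0; 1 0 -.004 .15 0 0 0; 1 0 -.004 .19 0 0 0; 1 0 -.004 .219 0 0 0; 1 0 -.004 .219 0 0 0'
python3 - <<'E'
from h import *
from scipy.spatial.transform import Rotation as Ro
rel([-47.4,-35.4,56],PSI-np.pi/2+np.radians(21.1))
s=arm.get_state(); R=Ro.from_euler('xyz',s['ee_rot']); p=np.array(s['eef_pos'])
for a,off in [(201.1,12)]+[(a,11.5) for a in (197,192,187,182,177,172,168,164,161,158.3)]:
    t=np.radians(a); q=57*np.array([np.cos(t),np.sin(t)])+off*np.array([-np.sin(t),np.cos(t)])
    d=R.inv().apply(st2w([*q,56])[0]-p)/.3
    rv=(R.inv()*Ro.from_euler('xyz',[np.pi,0,PSI-np.pi/2+t-np.pi])).as_rotvec()/np.radians(60)
    print(a,d.round(3),rv.round(3))
E
```

```text
t: 6.25
eef_pos: [0.5294, -0.0407, 0.0573]
ee_rot: [3.14, -0.0, -1.432]
force: [0.4, 0.1, 0.8]
width: 0.0008
st now [[-46.6 -34.8  57.3]] t 6.25 w 0.0008 F [0.4 0.1 0.8] ee [ 3.14  -0.    -1.432]
shift [0.001 0.003 0.005] rot [ 0.001 -0.     0.001]
201.1 [-0.012  0.003  0.004] [ 0.001 -0.     0.001]
197 [-0.028  0.006  0.004] [ 0.001 -0.     0.07 ]
192 [-0.044  0.007  0.004] [ 0.001 -0.     0.153]
187 [-0.061  0.007  0.004] [ 0.001 -0.     0.236]
182 [-0.078  0.005  0.004] [ 0.001 -0.     0.32 ]
177 [-0.095  0.002  0.004] [ 0.001 -0.     0.403]
172 [-0.111 -0.002  0.004] [ 0.001 -0.001  0.486]
168 [-0.124 -0.007  0.004] [ 0.001 -0.001  0.553]
164 [-0.136 -0.012  0.004] [ 0.001 -0.001  0.62 ]
161 [-0.145 -0.017  0.004] [ 0.001 -0.001  0.67 ]
158.3 [-0.153 -0.021  0.004] [ 0.001 -0.001  0.715]
```

```bash
python3 -m inch '1 -.012 .003 .004 0 0 0; 1 -.02 .005 .004 0 0 .035; 1 -.028 .006 .004 0 0 .07; 1 -.036 .007 .004 0 0 .11; 1 -.044 .007 .004 0 0 .153; 1 -.052 .007 .004 0 0 .195; 1 -.061 .007 .004 0 0 .236; 1 -.07 .006 .004 0 0 .278; 1 -.078 .005 .004 0 0 .32; 1 -.087 .004 .004 0 0 .36; 1 -.095 .002 .004 0 0 .403; 1 -.095 .002 .004 0 0 .403'
cat > ang.py <<'E'
import sys
from h import *
n=sys.argv[1]
def vang(f):
    X=cloud(f); img=f['img'].astype(int); r,b=img[...,0],img[...,2]
    S=w2st(X.reshape(-1,3)).reshape(X.shape)
    R=np.hypot(S[...,0],S[...,1]); k=(R>30)&(R<82)&(abs(S[...,2]-73)<5)&(b>r+40)
    a=np.degrees(np.arctan2(S[...,1],S[...,0]))[k]
    # exclude blue cap by height already
    z=np.exp(1j*np.radians(8*(a-22.5))).mean(); return np.angle(z)/8,abs(z),k.sum()
def caps(f):
    X=cloud(f); S=w2st(X.reshape(-1,3)).reshape(X.shape); img=f['img'].astype(int)
    r,g,b=img[...,0],img[...,1],img[...,2]; z=S[...,2]; R=np.hypot(S[...,0],S[...,1])
    for nm,m in(('red',(r>g+60)&(r>b+60)),('blue',b>r+40)):
        k=m&(z>84)&(z<96)&(R<100); 
        if k.sum(): q=np.median(S[k],0); print(nm,q.round(1),'R',np.hypot(q[0],q[1]).round(1),'ang',np.degrees(np.arctan2(q[1],q[0])).round(1),k.sum())
for v in('side','top'):
    f=save(v,f'{v}{n}.png'); print(v,'wheel mod .785:',vang(f)); caps(f)
    wh=float(sys.argv[2]); pw=float(sys.argv[3])
    overlay(f,wh,pw,f'pics/{v[0]}{n}.png',(120,280,240,380) if v=='side' else TOPC,4 if v=='side' else 5)
rel([0,0,150])
E
python3 ang.py 6 -.444 .65
```

```text
t: 7.45
eef_pos: [0.5255, -0.0126, 0.0577]
ee_rot: [-3.14, 0.001, -1.855]
force: [0.7, -1.1, 0.7]
width: 0.0006
side wheel mod .785: (np.float64(0.2906742999586045), np.float64(0.9634331942154496), np.int64(52))
red [ 54.9 -24.1  90.6] R 60.0 ang -23.7 23
blue [ 20.5 -63.6  89.1] R 66.8 ang -72.2 13
top wheel mod .785: (np.float64(nan), np.float64(nan), np.int64(0))
st now [[-56.9  -8.3  57.5]] t 7.55 w 0.0004 F [ 0.7  0.1 -0.9] ee [-3.140e+00  1.000e-03 -1.853e+00]
shift [-0.038 -0.188 -0.308] rot [-0.001  0.001 -0.049]ang.py:10: RuntimeWarning: Mean of empty slice.
  z=np.exp(1j*np.radians(8*(a-22.5))).mean(); return np.angle(z)/8,abs(z),k.sum()
  ret = ret.dtype.type(ret / rcount)
```

View pics/s6.png

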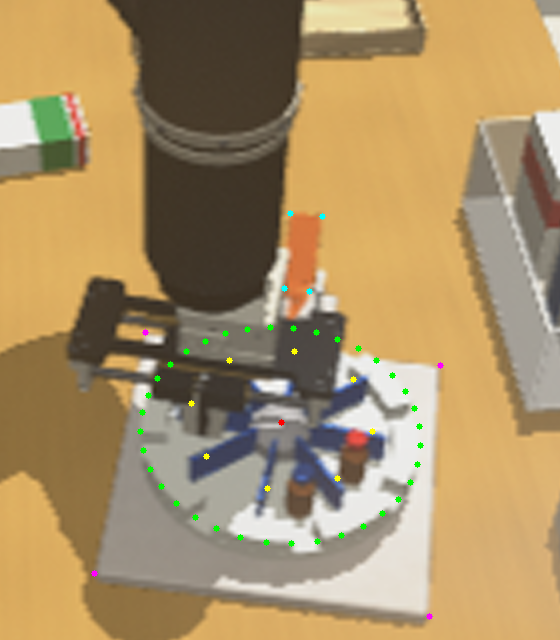

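```bash
cat > arc.py <<'E'
import sys
from h import *
from scipy.spatial.transform import Rotation as Ro
s=arm.get_state(); R=Ro.from_euler('xyz',s['ee_rot']); p=np.array(s['eef_pos'])
for a in map(float,sys.argv[2:]):
    off=float(sys.argv[1]); t=np.radians(a); q=57*np.array([np.cos(t),np.sin(t)])+off*np.array([-np.sin(t),np.cos(t)])
    d=R.inv().apply(st2w([*q,57])[0]-p)/.3
    rv=(R.inv()*Ro.from_euler('xyz',[np.pi,0,PSI-np.pi/2+t-np.pi])).as_rotvec()/np.radians(60)
    print(a,d.round(3),rv.round(3))
E
python3 arc.py 11.5 177 174 171 168 166 164
python3 - <<'E'
import sys; sys.argv=['x']
src=open('ang.py').read().split("for v in(")[0].replace("n=sys.argv[1]","")
exec(src)
for v in('side','top'): print(v,vang(load(f'pics/{v}0.npz')))
caps(load('pics/side0.npz'))
E
```

```text
177.0 [0.001 0.002 0.002] [-0.001  0.001  0.001]
174.0 [-0.009  0.004  0.002] [-0.001  0.001  0.051]
171.0 [-0.019  0.005  0.002] [-0.001  0.001  0.101]
168.0 [-0.03   0.006  0.002] [-0.001  0.001  0.151]
166.0 [-0.036  0.006  0.002] [-0.001  0.001  0.184]
164.0 [-0.043  0.006  0.002] [-0.001  0.001  0.217]
side (np.float64(-0.02689570521129384), np.float64(0.9677536529752341), np.int64(121))
top (np.float64(-0.02465481838458014), np.float64(0.9809584752873416), np.int64(164))
red [62.6  3.7 90. ] R 62.7 ang 3.4 15
blue [ 45.1 -46.9  90.7] R 65.1 ang -46.1 16
```

```bash
python3 -m inch '1 -.005 .003 0 0 0 .025; 1 -.009 .004 0 0 0 .051; 1 -.014 .004 0 0 0 .076; 1 -.019 .005 0 0 0 .101; 1 -.024 .006 0 0 0 .126; 1 -.03 .006 0 0 0 .151; 1 -.033 .006 0 0 0 .168; 1 -.036 .006 0 0 0 .184; 1 -.04 .006 0 0 0 .2; 1 -.043 .006 0 0 0 .217; 1 -.043 .006 0 0 0 .217'
python3 ang.py 7 -.72 .65 2>/dev/null; python3 arc.py 11.5 164 162 161 160 159 158
```

```text
t: 8.65
eef_pos: [0.5268, 0.0001, 0.0567]
ee_rot: [3.141, 0.0, -2.082]
force: [-0.7, -2.2, 1.6]
width: 0.0004
side wheel mod .785: (np.float64(0.0871044252139574), np.float64(0.9637478980933527), np.int64(68))
red [ 47.3 -33.8  90. ] R 58.1 ang -35.5 26
blue [  7.  -65.5  90.3] R 65.9 ang -83.9 12
top wheel mod .785: (np.float64(0.10565005504373137), np.float64(0.9914283329961159), np.int64(15))
blue [  8.5 -65.7  88.3] R 66.3 ang -82.7 13
st now [[-58.5   4.4  56.7]] t 8.75 w 0.0006 F [-0.3 -1.1  0.6] ee [ 3.141  0.    -2.081]
shift [-0.04  -0.191 -0.311] rot [ 0.     0.    -0.268]
164.0 [-0.001 -0.001 -0.001] [ 0.     0.    -0.001]
162.0 [-0.008 -0.    -0.001] [0.    0.    0.032]
161.0 [-0.011  0.    -0.001] [0.    0.    0.049]
160.0 [-0.015  0.001 -0.001] [0.    0.    0.066]
159.0 [-0.018  0.001 -0.001] [0.    0.    0.082]
158.0 [-0.021  0.002 -0.001] [0.    0.    0.099]
```

View pics/s7.png

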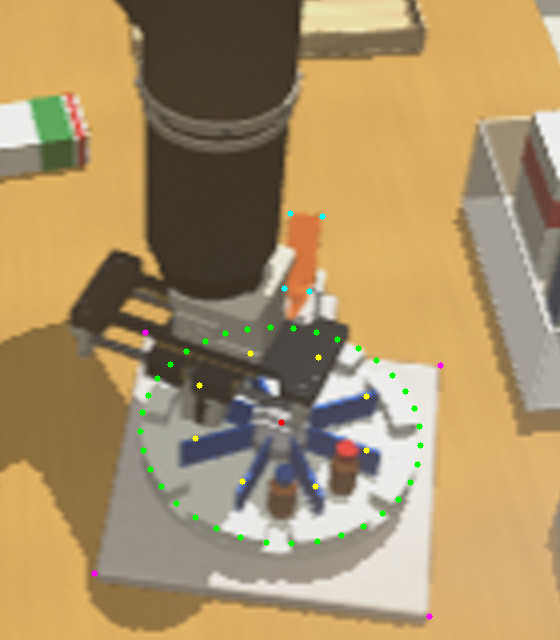

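```bash
python3 -m inch '1 -.004 0 0 0 0 .016; 1 -.008 0 0 0 0 .032; 1 -.011 0 0 0 0 .049; 1 -.015 .001 0 0 0 .066; 1 -.015 .001 0 0 0 .066; 1 -.015 .001 0 0 0 .066; 1 .0 .001 0 0 0 .066; 1 .0 .001 0 0 0 .066; 1 .0 .001 -.15 0 0 .066; 1 .0 .001 -.3 0 0 .066; 1 .0 .001 -.4 0 0 .066'
python3 ang.py 8 -.765 .65 2>/dev/null
```

```text
t: 9.85
eef_pos: [0.5279, 0.0003, 0.1802]
ee_rot: [-3.139, 0.003, -2.15]
force: [1.0, 0.1, -0.1]
width: 0.0005
side wheel mod .785: (np.float64(0.023757006152495656), np.float64(0.9649479630341066), np.int64(99))
red [ 47.  -39.8  90.2] R 61.6 ang -40.2 21
blue [  2.2 -65.7  90.2] R 65.7 ang -88.0 12
top wheel mod .785: (np.float64(0.01869560408348545), np.float64(0.9855014297877656), np.int64(9))
blue [  3.2 -66.8  90.5] R 66.9 ang -87.3 13
st now [[-55.7   5.7 182. ]] t 9.95 w 0.0003 F [0.7 0.2 0.5] ee [-3.135  0.007 -2.15 ]
shift [-0.045 -0.18   0.108] rot [-0.007  0.006 -0.333]
```

View pics/s8.png

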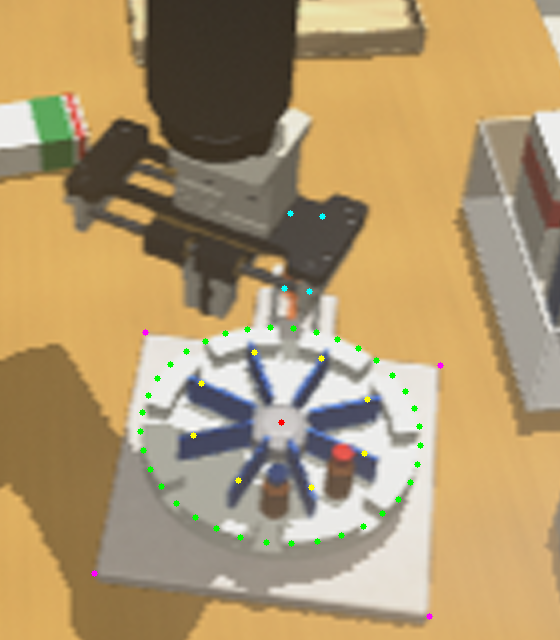

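View pics/t8.png

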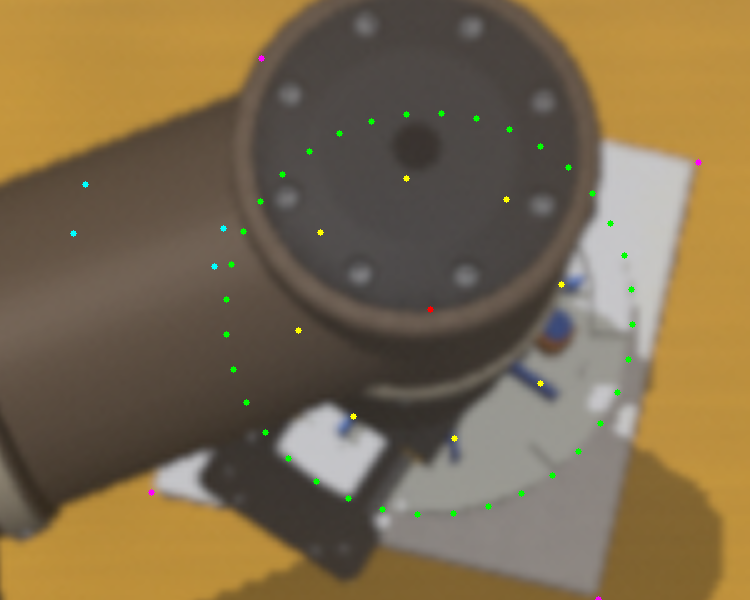

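The wheel is at about -0.762, 0.023 short of the notch and within seating range. Both vials are standing. Next, move above the nose.

```bash
python3 -c "
from h import *
rel([0,103,150])"
```

```text
st now [[-55.7   5.7 182. ]] t 9.95 w 0.0003 F [0.7 0.2 0.5] ee [-3.135  0.007 -2.15 ]
shift [-0.367 -0.063  0.11 ] rot [-0.007  0.006 -0.333]
```

```bash
python3 -m inch '1 -.367 -.063 0 0 0 -.333; 1 -.367 -.063 0 0 0 -.333; 1 -.367 -.063 0 0 0 -.333; 1 -.367 -.063 .05 0 0 -.333; 1 -.367 -.063 .11 0 0 -.333; 1 -.367 -.063 .11 0 0 -.333; 1 -.367 -.063 .11 0 0 -.333'
python3 ang.py 9 -.765 .65 2>/dev/null; python3 -c "
from h import *
rel([0,103,72])"
```

```text
t: 10.65
eef_pos: [0.6027, 0.0817, 0.1436]
ee_rot: [3.141, -0.001, -1.802]
force: [0.1, 0.2, 1.1]
width: 0.0006
side wheel mod .785: (np.float64(0.01389231089878298), np.float64(0.9790256915113779), np.int64(70))
red [ 47.4 -40.7  89.9] R 62.5 ang -40.7 19
blue [  2.6 -66.1  89.3] R 66.2 ang -87.7 16
top wheel mod .785: (np.float64(0.022622203922509417), np.float64(0.9817291881838722), np.int64(85))
red [ 49.  -40.7  88.2] R 63.7 ang -39.7 26
blue [  3.9 -66.5  89.1] R 66.6 ang -86.7 27
st now [[ -2.7 101.5 144.7]] t 10.75 w 0.0004 F [-0.3 -0.3  0.9] ee [-3.140e+00  1.000e-03 -1.802e+00]
shift [ 0.338 -0.009 -0.018] rot [-0.001  0.001 -0.001]
st now [[ -2.7 101.5 144.7]] t 10.75 w 0.0004 F [-0.3 -0.3  0.9] ee [-3.140e+00  1.000e-03 -1.802e+00]
shift [-0.005 -0.009  0.242] rot [-0.001  0.001 -0.001]
```

View pics/s9.png

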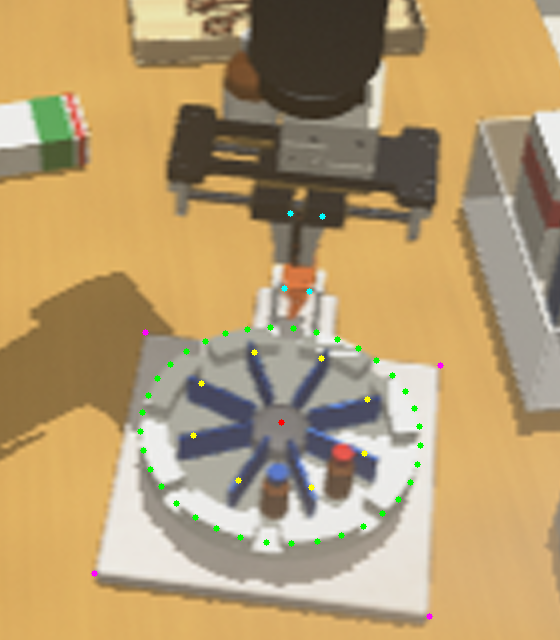

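The tip is over the nose and the wheel reads about -0.765. Pressing down in stages.

```bash
python3 -m inch '1 0 -.009 .08 0 0 0; 1 0 -.009 .13 0 0 0; 1 0 -.009 .15 0 0 0; 1 0 -.009 .165 0 0 0; 1 0 -.009 .18 0 0 0; 1 0 -.009 .195 0 0 0; 1 0 -.009 .205 0 0 0; 1 0 -.009 .215 0 0 0; 1 0 -.009 .22 0 0 0; 1 0 -.009 .225 0 0 0; 1 0 -.009 .225 0 0 0'
python3 ang.py 10 -.785 .1 2>/dev/null; python3 -c "
from h import *
rel([0,103,72])"
```

```text
t: 11.85
eef_pos: [0.6053, 0.0813, 0.0761]
ee_rot: [3.141, -0.0, -1.802]
force: [-0.5, 0.2, 0.3]
width: 0.0002
side wheel mod .785: (np.float64(0.011204178664227259), np.float64(0.9704308724349854), np.int64(90))
red [ 47.7 -41.   90. ] R 62.9 ang -40.7 17
blue [  2.6 -66.   89.7] R 66.0 ang -87.7 16
top wheel mod .785: (np.float64(0.022241140384340014), np.float64(0.9816777632358505), np.int64(111))
red [ 48.5 -40.7  89. ] R 63.3 ang -40.0 27
blue [  3.8 -66.2  89. ] R 66.3 ang -86.7 27
st now [[ -0.5 101.4  76.3]] t 11.95 w 0.0002 F [-0.2  0.1 -0. ] ee [ 3.142  0.    -1.802]
shift [ 0.338 -0.002 -0.246] rot [ 0.     0.    -0.001]
st now [[ -0.5 101.4  76.3]] t 11.95 w 0.0002 F [-0.2  0.1 -0. ] ee [ 3.142  0.    -1.802]
shift [-0.005 -0.002  0.014] rot [ 0.     0.    -0.001]
```

View pics/s10.png

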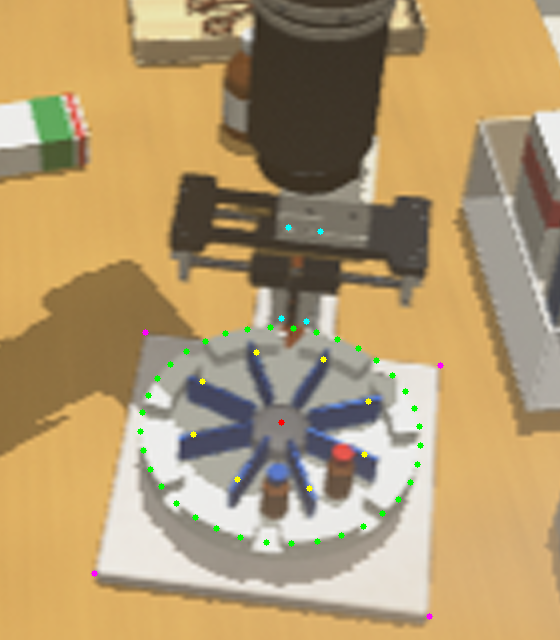

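The nose is almost down with no force yet. I'll continue in 1 mm steps.

```bash
python3 -m inch '1 0 0 .005 0 0 0; 1 0 0 .008 0 0 0; 1 0 0 .011 0 0 0; 1 0 0 .014 0 0 0; 1 0 0 .014 0 0 0'; python3 -m inch '1 0 0 .003 0 0 0; 1 0 0 .003 0 0 0'
```

```text
t: 12.45
eef_pos: [0.6054, 0.0813, 0.0723]
ee_rot: [-3.141, -0.0, -1.802]
force: [-0.1, -0.3, 1.7]
width: 0.0003
t: 12.65
eef_pos: [0.6055, 0.0812, 0.072]
ee_rot: [-3.141, 0.0, -1.802]
force: [-3.1, -1.4, 7.7]
width: 0.0006
```

```bash
python3 -m inch '1 0 0 .003 0 0 0; 1 0 0 .003 0 0 0; 1 0 0 .003 0 0 0'; python3 -m inch '1 0 0 .003 0 0 0; 1 0 0 .003 0 0 0; 1 0 0 .003 0 0 0'; python3 ang.py 11 -.785 0 2>/dev/null
```

```text
t: 12.95
eef_pos: [0.6055, 0.0812, 0.0717]
ee_rot: [-3.141, 0.0, -1.802]
force: [-4.5, -0.7, 12.7]
width: 0.0006
t: 13.25
eef_pos: [0.6056, 0.0811, 0.0715]
ee_rot: [-3.14, 0.0, -1.801]
force: [-6.5, -0.5, 16.7]
width: 0.0004
side wheel mod .785: (np.float64(0.012156364880457874), np.float64(0.972447438827711), np.int64(88))
red [ 47.6 -41.7  90.2] R 63.3 ang -41.2 17
blue [  2.6 -65.8  89.7] R 65.9 ang -87.7 16
top wheel mod .785: (np.float64(0.02280276530048489), np.float64(0.9828476555047614), np.int64(116))
red [ 48.7 -41.   89.2] R 63.7 ang -40.1 28
blue [  4.  -66.3  89. ] R 66.4 ang -86.5 27
st now [[ -0.2 101.3  71.5]] t 13.35 w 0.0003 F [-6.  -0.4 17.9] ee [-3.14   0.    -1.801]
shift [ 0.338 -0.001 -0.262] rot [-0.001  0.    -0.   ]
```

Contact is stiff at z = 71.5 with 17 N. I'll lift off and look.

```bash
python3 -m inch '1 0 0 -.02 0 0 0; 1 0 0 -.1 0 0 0; 1 0 0 -.25 0 0 0; 1 .2 0 -.4 0 0 0; 1 .5 .3 -.5 0 0 0; 1 .7 .6 -.5 0 0 0; 1 .7 .9 -.5 0 0 0; 1 .7 .9 -.5 0 0 0; 1 .7 .9 -.5 0 0 0; 1 .7 .9 -.5 0 0 0;1 .7 .9 -.5 0 0 0'; python3 ang.py 12 -.77 0 2>/dev/null
python3 - <<'E'
from h import *
for v in('side','top'):
    for n in (0,12):
        f=load(f'pics/{v}{n}.npz'); S=w2st(cloud(f).reshape(-1,3)); 
        k=(abs(S[:,0])<9)&(S[:,1]>94)&(S[:,1]<106)&(S[:,2]<110); print(v,n,'nose z',np.median(S[k],0).round(1),k.sum())
        k=(abs(S[:,0])<14)&(S[:,2]>105)&(S[:,2]<140)&(S[:,1]>120)&(S[:,1]<200); print(' tab',np.median(S[k],0).round(1),k.sum(),S[k,2].max() if k.sum() else '')
E
```

```text
t: 14.45
eef_pos: [0.2912, -0.0623, 0.219]
ee_rot: [-3.141, 0.001, -1.803]
force: [0.0, 0.9, 1.1]
width: 0.0005
side wheel mod .785: (np.float64(0.012305462600824633), np.float64(0.9582568877062705), np.int64(120))
red [ 47.7 -42.4  90.5] R 63.8 ang -41.7 17
blue [  2.6 -66.4  90.7] R 66.4 ang -87.7 16
top wheel mod .785: (np.float64(0.013002818739871734), np.float64(0.977157128796325), np.int64(186))
red [ 49.  -40.7  90.2] R 63.6 ang -39.7 26
blue [  3.9 -66.1  88.9] R 66.2 ang -86.7 26
st now [[-273.1 -109.8  219.7]] t 14.55 w 0.0004 F [1.5 0.4 0. ] ee [-3.139e+00  3.000e-03 -1.802e+00]
shift [-0.366 -0.91   0.236] rot [-0.002  0.003 -0.001]
side 0 nose z [ 0.4 97.2 68.2] 31
 tab [ -1.2 145.4 119.4] 45 132.68153283713858
side 12 nose z [-0.2 97.  66.5] 26
 tab [ -1.2 146.  117.9] 45 130.90782911606112
top 0 nose z [ -1.7 100.   70.7] 37
 tab [  0.8 145.5 124.6] 34 130.67956140223959
top 12 nose z [ -1.8 100.4  70.9] 37
 tab [  1.  145.7 124. ] 36 130.95902870439667
```

View pics/s12.png

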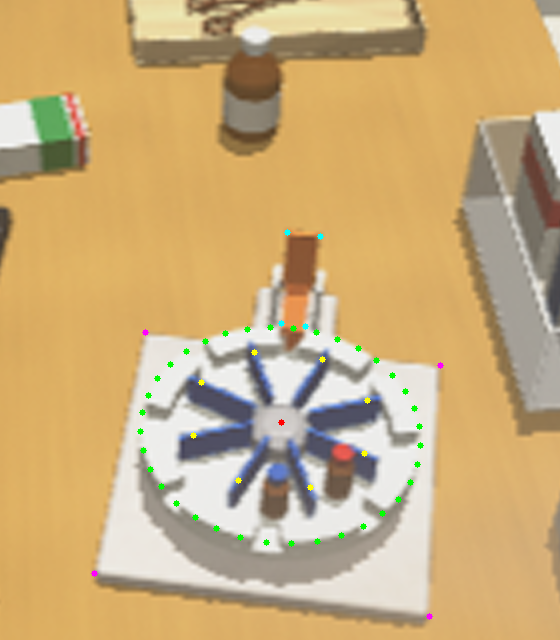

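View pics/t12.png

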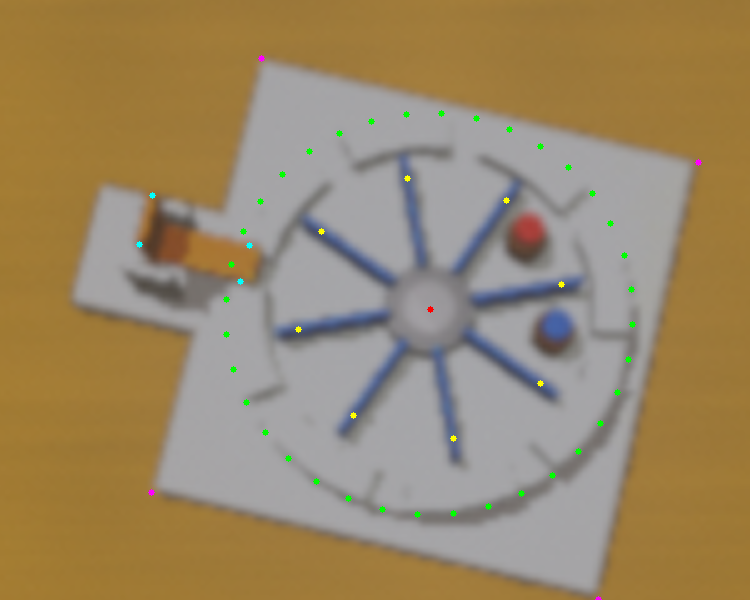

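The pawl matches its seated start pose: the top camera puts the nose at z 70.9 against 70.7 before. The wheel is at about -0.773. Before handing in I'll compare the start and end images around the other objects.

```bash
python3 -m inch '1 0 0 0 0 0 0; 1 0 0 0 0 0 0'
python3 - <<'E'
from h import *
a,b=load('pics/top0.npz')['img'].astype(int),load('pics/top12.npz')['img'].astype(int)
for n,(u,v) in dict(bottle=(127,165),green=(132,247),blue=(416,140),bulb=(420,191),beaker=(402,273)).items():
    d=abs(a[v-18:v+18,u-18:u+18]-b[v-18:v+18,u-18:u+18]); print(n,d.mean().round(2),(d.max(-1)>40).sum())
print(arm.job_done())
E
```

```text
t: 14.75
eef_pos: [0.295, -0.061, 0.2195]
ee_rot: [-3.141, 0.0, -1.802]
force: [0.5, -0.4, 0.6]
width: 0.0005
bottle 5.23 0
green 6.8 0
blue 5.97 0
bulb 5.62 0
beaker 6.4 0
the job is handed in; nothing more can be done
None
```

The wheel is back one notch with the pawl seated, and I handed the job in at about 15 s of the 50 s allowed. I lifted the pawl to about 0.65 rad with the tab and pushed the wheel back by its vane. I then pressed the pawl's arm down with about 17 N.

Last checks before handing in:
- **Wheel:** both cameras put it at about -0.773 rad, inside the -0.865 to -0.705 window.
- **Pawl:** its tab and nose match the seated pose from the start image. The top camera puts the nose height at 70.9 mm, against 70.7 mm before.
- **Vials:** both stand in their pockets at about 64–66 mm from the axis, with cap tops at about 90 mm.
- **Other objects:** the cartons, bottle, beaker and bulb show no change between the first and last top-view images.
- **Robot:** it was clear of everything, with forces near zero.

Two readings did not fully agree:
- **Camera offset:** the two cameras differ by about 4 mm in the wheel centre, so I used the average.
- **Drawing-in:** the wheel showed no clear movement as I pressed the pawl down. A sideways force of about 6 N built up with the pressing force.

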